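# Load and clamp the slide carrier on the microscope stage

### The job

Push the slide carrier by its upright tab fully home against its stop on the microscope stage. Then lock it there: turn the leaning ratchet knob clockwise until the clamp is tight and the knob slips and clicks at least three times, and let go with the carrier still fully home. Leave the dropper bottle, the slide box and the spare objective undisturbed.

Things in the scene. Friction and masses are not known exactly. Their poses are not given: they have to be found in the camera images.
- stage: The microscope stage, fixed to the bench: a slab 240 x 240 mm, 55 mm high, aluminium top; origin at the centre of its underside, z up. A dark rail along its +x side and a dark stop bar near its -y end stand 14 mm above the slab. The clamp post, leaning barrel and ratchet knob stand over stage x = -105 to -20, y = -50 to -10 mm, up to 167 mm above the bench. Nothing overhangs.
- carrier (a joint): How far the slide carrier stands out from home, m: 0 = fully home against the stop, growing as it slides out along the stage's +y (limit 0.085). About 3 N of friction; it stays where it is left. The carrier is a black plate 100 (stage x) x 140 (stage y) x 6 mm with two glass slides, its top 62 mm above the bench; a rib 27 mm tall stands along its -x edge.
- tab_top (a point): Centre of the top edge of the carrier's upright push tab, at its outer (+y) end: a black upright plate 56 mm along the stage's x, 8 mm thick along y (the point is midway), standing 34 mm above the carrier plate, its top 96 mm above the bench. The point's axes are those of the stage: pushing the tab's outer face toward -y drives the carrier home. Nothing stands beside or above it.
- clamp_cam (a joint): Angle of the clamp's eccentric cam, on a shaft under the knob, rad: grows as it is turned clockwise (looking down on the knob's free end), 0 = slack, 3.0 = cam tight on the carrier's upright edge rib, a hard end; it starts somewhere between 1.3 and 2.3. It turns with about 0.06 N m and stays where it is left; turning the knob anticlockwise loosens it.
- ratchet (a joint): How far the knob has slipped clockwise on the cam's shaft, rad: 0 until the cam is at its hard end; then further clockwise turning, at a torque of 0.1 to 0.35 N m that rises and falls with every click, slips the knob: one click every 0.35 rad (18 a turn), three = 1.05 rad. It does not slip back, and more clicks do no harm. The knob's whole turn is the cam's turn plus this.
- knob_center (a point): Centre (half-way up) of the ratchet knob: round, fluted, aluminium, 38 mm in diameter, 34 mm long, a dark line engraved on its end face. Its axis leans 35 degrees from vertical toward the stage's -x: it is the point's z axis, pointing out of the free end; the point turns with the knob. It turns without limit and stays put along its axis. The barrel below is 30 mm thick; room all round for fingers.
- dropper_center (a point): Bystander: middle of an amber dropper bottle with black cap, 38 mm in diameter, 75 mm tall, standing upright.
- slide_box: Bystander: a flat grey slide box 100 x 85 x 30 mm, origin at the centre of its underside.
- objective: Bystander: a spare steel objective 34 mm in diameter and 50 mm tall, standing upright, origin at the centre of its underside.

How it is judged (in metres and radians):
On the way, in this order (a step that is already met when the one before it is completed fails the run):
1. the carrier is fully home against its stop (value of joint carrier below 0.003 m), for 0.2 s.
2. with the carrier home, the clamp is tight and the knob has slipped three clicks (value of joint carrier below 0.003 m and value of joint clamp_cam above 2.9 rad and value of joint ratchet above 1 rad), for 0.1 s.
At the end, for the whole second after the job is handed in: The carrier is within 3 mm of fully home, the clamp cam is within 0.1 rad of its tight end, the knob has slipped at least 1.0 rad (three clicks), and each bystander is within 20 mm of where it stood and upright (all of step 2 and distance of each of dropper_center, slide_box, objective from where it was at the start of the episode below 0.02 m); the robot touches nothing.
It fails at once if a bystander is pushed away or knocked over (distance of any of dropper_center, slide_box, objective from where it was at the start of the episode above 0.02 m or angle between any of slide_box, dropper_center, objective's own z axis and vertical above 0.4 rad).
It fails at once if the clamp is tightened before the carrier is home (value of joint carrier above 0.01 m and value of joint clamp_cam above 2.9 rad).
It also fails if it takes over 64 s, if anything falls off the work surface, if the arm or the gripper's body presses on something with over 40 N, if the wrist force passes 120 N, or if a joint passes its speed limit or range.

### The arm

A 6-joint arm with a two-finger parallel gripper is mounted at the origin on the work surface. World frame = base frame: x ahead of the robot, y to its left, z up, the work surface at z = 0. Lengths are in mm, angles in rad, forces in N, time in s.
With the tool pointing down it reaches from about 400 to 925 mm from the base axis. Payload 12.5 kg.
Tool frame: the origin (TCP) lies at the very end of the fingers, on their centre line; the grasp point (between the pads) lies 19 mm behind it (env.tcp_to_grasp is the distance from the TCP to the grasp point, in mm); z points along the fingers, x is the direction in which the jaws open and shut, and the axes are right-handed (so a half turn about z gives the same grasp; the last joint's range is limited). The gripper opens to 95 mm and grips with 3 to 60 N. Pads are 20 mm wide; open, the fingers measure 119 mm over their backs; the gripper's body (75 mm by 180 mm) begins 59 mm behind the grasp point.
Start: joints at [-1.429, 0.491, 1.559, -0, 1.092, -0.106], TCP at [153.317, -605.921, 214.661] pointing down, gripper open.
Joint ranges: [-3.1, 3.1], [-0.84, 2.19], [0.05, 2.79], [-1.13, 4.28], [0.06, 2.93], [-2.69, 2.69]. Speed limits (rad/s): [2.22, 2.22, 2.79, 3.14, 3.14, 3.14].

### API

Orientations are given as [roll, pitch, yaw] about the fixed x, y, z axes, in that order (R = Rz(yaw) Ry(pitch) Rx(roll)).
In Python, from cell import env, vision, job gives the robot as it stands.
- The arm moves only by the shell command python3 -m pendant 'ROWS' [OPENING]. ROWS is JSON, a list of rows, each a list of 4 numbers: the shift along the tool's x, y, z in mm, then the turn about the tool's z in degrees. In form: [[tx, ty, tz, turn], ...]. A call has 1 to 8 rows; each row is the pose to reach, as a shift and turn from the pose measured when the call began, along the tool's axes at that moment; what a row does not reach only later rows make up. A row lasts 1/8 s, in which the tool goes at most 62.5 mm and 10.7 degrees, less where a joint would pass 70% of its speed; a pose out of reach is approached as far as the arm can. A call with a gripper value outside its range is refused whole. OPENING is the closure, from 0 (fully open) to 1 (shut), set as the call begins (- or left out, the last holds). The fingers move at their own pace and stop on an object; the grip force is fixed at half the most. Time passes only in rows, so rows that repeat a pose let the fingers close. It gives the time, the measured TCP pose, the force and the opening at its end, in the units of the state.
- env.state(): the state, without advancing time (a new reading comes with each control period).
- vision.read_camera(name): name is "side" or "top"; returns a dict with "pixels" (400x640x3 uint8, red, green, blue), "intrinsics" (3x3 intrinsics, pixels), "R" (3x3) and "t" (3): a world point X has camera coordinates R X + t. Camera axes: x right, y down, z forward; pixel columns grow to the right and rows downward; lengths in mm; the calibration is good to about 2 mm. A picture is of the moment at which its call begins. There is no depth.
- job.job_done(): hands the job in, once; it reports no verdict.
Trained networks look in a picture, given as the dict that the camera call returned (one of the last four; its "shot" number tells which), for a name from the list of things; names that differ only in an ending like _2 or _b are one class to them, and where a whole thing is asked for, a point or a joint stands for the part that bears it (a point fixed in the world has none). Each returns a list of dicts, best first, with "confidence" (0 to 1); they miss things now and then, are a little off and sometimes report something else, mostly with a low value. They report only what shows in the picture. A call takes as long as a camera call.
- vision.find_in(picture, query): "at" ([x, y, z] in mm, in the coordinates of the camera as it stood for that picture, good to about 4 mm: the middle of the surface that is visible of it).
- vision.regions_of(picture, query): "pixels" (400x640 bool, what is visible of it).
The state is a dict: "t": time; "joints": joint angles; "qvel": joint speeds; "tau": joint torques, N m; "eef_pos": TCP position; "tcp_rot": TCP orientation; "ft_force": force on the tool from outside, world axes, zero at the start; "moment": the same for the moment, N m; "opening": opening from 0.0 (shut) to 1.0 (fully open).
Only numpy, scipy, OpenCV 4.12 (cv2) and the standard library are available. Lean on these libraries where they do the work, as an engineer would, in place of code of your own. Each camera call takes 0.05 s, during which the arm holds its last target.

## Working session

There is one attempt and no reset: what is moved stays moved. The work goes in short steps, Python scripts to look and compute and a shell command to move; the robot and the scene stay as the last step left them, time stands still between calls to the robot, and variables do not carry over. Pictures are saved under pics/ and viewed, and the job is handed in when it is done.

```bash
ls; mkdir -p pics; cat > h.py <<'E'
from cell import env, vision, job
import numpy as np, cv2
from scipy.spatial.transform import Rotation as Rn
def shot(cam,name):
    p=vision.read_camera(cam); cv2.imwrite(f'pics/{name}.png',np.ascontiguousarray(p['pixels'][:,:,::-1])); return p
def c2w(p,a): return np.array(p['R']).T@(np.array(a)-np.array(p['t']))
def proj(p,X):
    c=np.array(p['R'])@np.array(X)+np.array(p['t']); u=np.array(p['intrinsics'])@c; return u[:2]/u[2]
def ray(p,uv,z):
    d=np.linalg.inv(p['intrinsics'])@np.array([uv[0],uv[1],1.]); R=np.array(p['R']); o=-R.T@np.array(p['t']); d=R.T@d
    return o+d*(z-o[2])/d[2]
E
python3 - <<'E'
from h import *
np.set_printoptions(precision=1,suppress=True)
for cam in ('top','side'):
    p=shot(cam,cam+'0'); print(cam,-np.array(p['R']).T@p['t'],np.array(p['R'])[2])
    for q in ['stage','carrier','tab_top','clamp_cam','knob_center','dropper_center','slide_box','objective']:
        try:
            for r in vision.find_in(p,q)[:2]: w=c2w(p,r['at']); print(q,w,proj(p,w),round(r['confidence'],2))
        except Exception as e: print(q,e)
print(env.state())
E
```

```text
pics
top [ 359.8  -47.7 1078.5] [ 0.2 -0.  -1. ]
stage [552.  -80.5  59.2] [324.1 195.9] 0.91
carrier [590.5 -34.5  68.8] [305.2 180. ] 0.97
tab_top [587.  -34.6  61.8] [305.3 182. ] 0.79
clamp_cam [ 491.1 -122.   154.7] [344.5 214.7] 0.61
knob_center [ 492.8 -120.8  155.8] [344.  213.9] 0.75
dropper_center [381.2 252.1  49.9] [186.3 268.2] 0.77
slide_box [ 434.6 -387.1   34.1] [447.3 242.7] 0.72
objective [ 620.7 -378.9   35.9] [439.6 170.1] 0.45
side [  410.2 -1080.8   729. ] [ 0.1  0.9 -0.5]
stage [ 551.7 -135.9   54.9] [335.8 236.4] 0.92
stage [ 431.8 -402.    31.5] [295.  327.3] 0.66
carrier [581.9 -28.3  58.8] [341.3 211.2] 0.84
tab_top [584.  -30.   62.5] [342.3 210.3] 0.97
clamp_cam [ 490.7 -136.8  151. ] [310.5 205. ] 0.62
knob_center [ 490.5 -136.3  149.9] [310.4 205.3] 0.5
dropper_center [387.2 252.4  34.2] [266.6 174.9] 0.81
slide_box [ 429.2 -402.3   30. ] [293.7 328.1] 0.81
slide_box [ 488.9 -134.6  146. ] [309.7 206.4] 0.58
objective [ 618.  -391.4   34.1] [385.7 314.1] 0.85
{'t': 0.9, 'joints': array([-1.4,  0.5,  1.6, -0. ,  1.1, -0.1]), 'qvel': array([-0.,  0., -0., -0., -0.,  0.]), 'tau': array([  0. , -61.2, -25.8,   0.1,   0. ,   0. ]), 'eef_pos': array([ 153.3, -605.9,  214.7]), 'tcp_rot': array([ 3.1, -0. , -1.3]), 'ft_force': array([ 1.3, -0.3,  0.1]), 'moment': array([-0. , -0. ,  0.1]), 'opening': 0.9989297837924203}
```

```bash
python3 - <<'E'
import cv2
a=cv2.imread('pics/top0.png')[110:280,230:400]; b=cv2.imread('pics/side0.png')[140:290,240:440]
cv2.imwrite('pics/t0c.png',cv2.resize(a,None,fx=3.5,fy=3.5,interpolation=3)); cv2.imwrite('pics/s0c.png',cv2.resize(b,None,fx=4,fy=4,interpolation=3))
E
```

```text
(no output)
```

View pics/t0c.png

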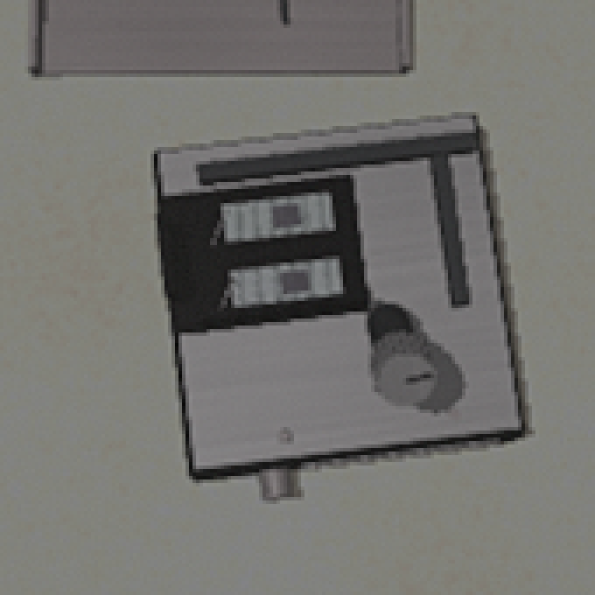

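View pics/s0c.png

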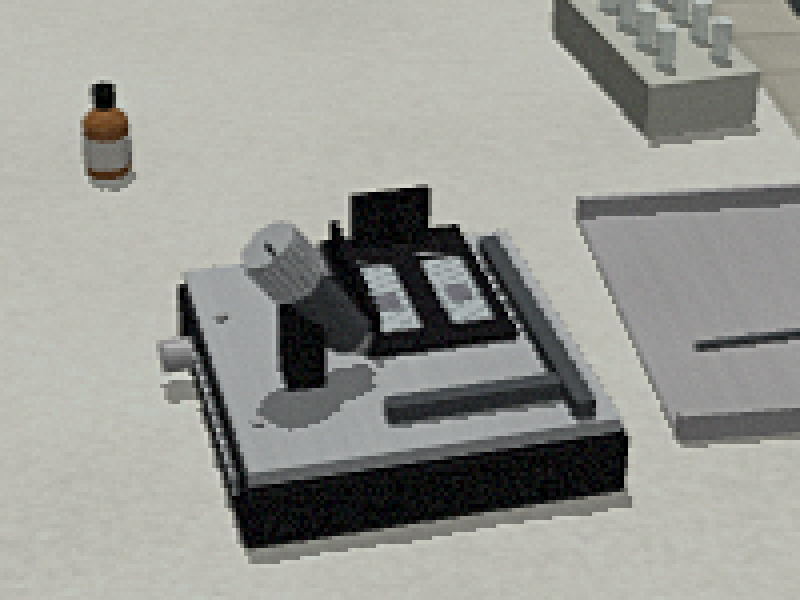

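View pics/top0.png

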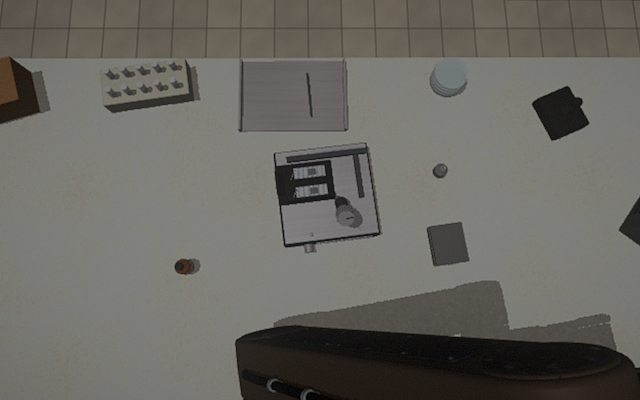

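```bash
cat >> h.py <<'E'
np.set_printoptions(precision=1,suppress=True)
E
python3 - <<'E'
from h import *
p=vision.read_camera('top')
# stage corners: (+x,+y),(+x,-y),(-x,-y),(-x,+y)
uv=np.array([(157,152),(476,116),(522,434),(192,476)])/3.5+[230,110]
W=np.array([ray(p,u,55) for u in uv])[:,:2]; print(W)
S=np.array([(120,120),(120,-120),(-120,-120),(-120,120)])
c=W.mean(0); A=(W-c); th=np.arctan2((S[:,0]*A[:,1]-S[:,1]*A[:,0]).sum(),(S*A).sum()); print('stage',c,th,np.degrees(th))
R=Rn.from_euler('z',th).as_matrix()
print(np.abs((R[:2,:2]@S.T).T+c-W))
s=vision.read_camera('side')
s2=np.array([(185,272),(500,232),(625,435),(243,485)])/4+[240,140] # (-x,+y),(+x,+y),(+x,-y),(-x,-y)
W=np.array([ray(s,u,55) for u in s2])[:,:2]; print(W,W.mean(0))
S=np.array([(-120,120),(120,120),(120,-120),(-120,-120)]);A=W-W.mean(0);print(np.arctan2((S[:,0]*A[:,1]-S[:,1]*A[:,0]).sum(),(S*A).sum()))
# knob end face centre via two rays
def rr(p,uv):
    d=np.linalg.inv(p['intrinsics'])@np.array([uv[0],uv[1],1.]);Rr=np.array(p['R']);return -Rr.T@np.array(p['t']),Rr.T@d/np.linalg.norm(d)
def tri(u,v):
    a,d=rr(p,u);b,e=rr(s,v);M=np.stack([d,-e],1);k=np.linalg.lstsq(M,b-a,rcond=None)[0];x=a+k[0]*d;y=b+k[1]*e;return (x+y)/2,np.linalg.norm(x-y)
K,e=tri((408/3.5+230,380/3.5+110),(271/4+240,250/4+140));print('knob face',K,e,R.T@(K-[*c,0]))
# tab top in side: corners (350,195),(431,186)
for u in ((350,195),(431,186)):
    w=ray(s,np.array(u)/4+[240,140],96);print(w,R.T@(w-[*c,0]))
# carrier plate edges top cam z=62
for u in ((354,176),(367,310),(160,197),(178,331)):
    w=ray(p,np.array(u)/3.5+[230,110],62);print(w,R.T@(w-[*c,0]))
E
```

```text
[[ 662.7   41.3]
 [ 687.9 -189.2]
 [ 456.6 -213.7]
 [ 430.6   16.4]]
stage [559.5 -86.3] 0.10840052369514266 6.21089250473955
[[3.  4.7]
 [3.9 3.4]
 [3.5 4.9]
 [3.4 3.6]]
[[ 437.4   12.7]
 [ 659.1   37.8]
 [ 686.5 -204.3]
 [ 458.1 -223.1]] [560.3 -94.2]
0.09893274703324716
knob face [ 484.  -126.6  151.9] 2.443631163972576 [-79.4 -31.9 151.9]
[552.4  31.5  96. ] [  5.7 117.8  96. ]
[609.1  36.8  96. ] [ 62.6 117.   96. ]
[641.8 -99.4  62. ] [ 80.4 -22.   62. ]
[ 544.6 -106.7   62. ] [-17.  -18.7  62. ]
[627.6  38.5  62. ] [ 81.2 116.7  62. ]
[531.2  25.6  62. ] [-16.  114.3  62. ]
```

```bash
cat >> h.py <<'E'
C=np.array([560.,-89.,0]); TH=.105; RS=Rn.from_euler('z',TH).as_matrix()
def s2w(X): return C+RS@np.array(X,float)
def w2s(X): return RS.T@(np.array(X)-C)
def plan(Xs,yaw=None):
    s=env.state(); T=Rn.from_euler('xyz',s['tcp_rot']).as_matrix()
    print('t',s['t'],'eef stage',w2s(s['eef_pos']),'rot',np.round(s['tcp_rot'],3),'F',s['ft_force'],'open',round(s['opening'],2),'tool x in stage deg',np.round(np.degrees(np.arctan2(*(RS.T@T[:,0])[[1,0]])),1),'toolxy stage',RS.T@T[:,0],RS.T@T[:,1])
    for X in Xs: print('stage',X,'world',s2w(X),'shift',T.T@(s2w(X)-s['eef_pos']))
E
python3 - <<'E'
from h import *
plan([(38,165,160),(38,165,78)])
E
```

```text
t 1.0 eef stage [-458.6 -471.4  214.7] rot [-3.1 -0.  -1.3] F [ 0.2  0.4 -0.3] open 1.0 tool x in stage deg -81.8 toolxy stage [ 0.1 -1.   0. ] [-1.  -0.1 -0. ]
stage (38, 165, 160) world [580.5  79.1 160. ] shift [-559.3 -582.1   54.6]
stage (38, 165, 78) world [580.5  79.1  78. ] shift [-559.3 -582.1  136.6]
```

```bash
python3 -m pendant '[[-30,-31,0,1],[-70,-73,0,2],[-110,-115,0,3],[-150,-156,0,5],[-190,-198,0,6],[-230,-240,0,8],[-270,-281,0,8],[-310,-323,0,8]]' 1
python3 -c "
from h import *
plan([(38,165,160),(38,165,78)])"
```

```text
t: 2.0
eef_pos: [391.2, -224.6, 214.9]
tcp_rot: [-3.141, -0.001, -1.463]
ft_force: [0.3, -1.7, -0.7]
opening: 0.215
t 2.0 eef stage [-182.1 -117.2  214.9] rot [-3.1 -0.  -1.5] F [ 0.3 -1.7 -0.7] open 0.21 tool x in stage deg -89.8 toolxy stage [ 0. -1.  0.] [-1. -0. -0.]
stage (38, 165, 160) world [580.5  79.1 160. ] shift [-281.6 -220.9   54.9]
stage (38, 165, 78) world [580.5  79.1  78. ] shift [-281.6 -220.8  136.9]
```

```bash
python3 -m pendant '[[-40,-31,0,0],[-85,-67,0,0],[-130,-102,0,0],[-175,-137,0,0],[-220,-173,0,0],[-260,-204,10,0],[-282,-221,40,0],[-282,-221,60,0]]'
python3 -c "
from h import *
plan([(38,165,78)])
shot('side','s1');shot('top','t1')"
```

```text
t: 3.0
eef_pos: [581.0, 81.3, 153.4]
tcp_rot: [3.142, -0.0, -1.461]
ft_force: [-0.5, 0.2, -0.2]
opening: 0.007
t 3.0 eef stage [ 38.7 167.2 153.4] rot [ 3.1 -0.  -1.5] F [-0.5  0.2 -0.2] open 0.01 tool x in stage deg -89.7 toolxy stage [ 0. -1.  0.] [-1. -0.  0.]
stage (38, 165, 78) world [580.5  79.1  78. ] shift [ 2.2  0.7 75.4]
```

View pics/s1.png

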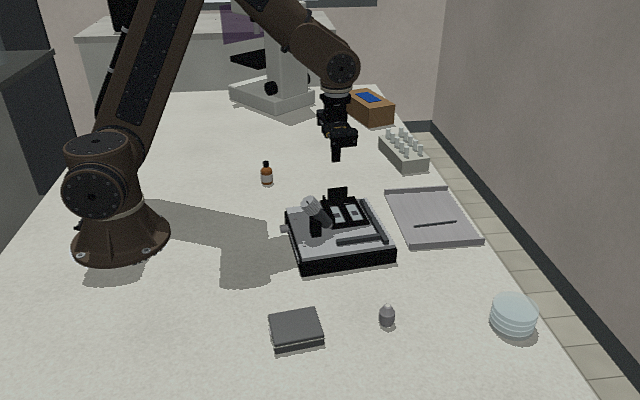

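View pics/t1.png

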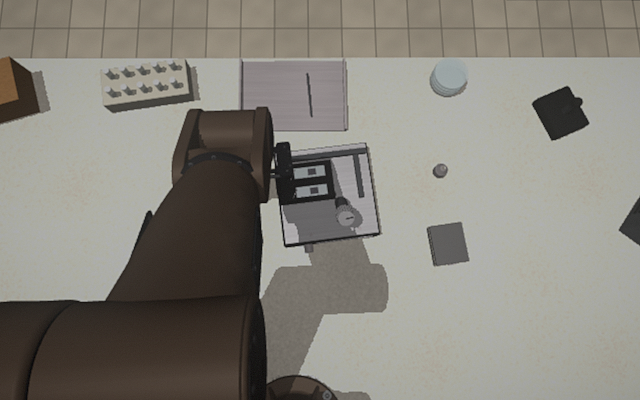

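```bash
python3 -m pendant '[[2,0,35,0],[2,0,75,0],[2,0,75,0],[12,0,75,0],[24,0,75,0],[34,0,75,0],[44,0,75,0],[54,0,75,0]]'
python3 -c "
from h import *
plan([(38,70,78)])"
```

```text
t: 4.1
eef_pos: [585.7, 25.7, 78.3]
tcp_rot: [3.139, -0.0, -1.462]
ft_force: [0.5, 3.2, 2.3]
opening: 0.003
t 4.1 eef stage [ 37.6 111.4  78.3] rot [ 3.1 -0.  -1.5] F [0.5 3.2 2.3] open 0.0 tool x in stage deg -89.8 toolxy stage [ 0. -1.  0.] [-1. -0.  0.]
stage (38, 70, 78) world [590.5 -15.4  78. ] shift [41.4 -0.3  0.3]
```

```bash
python3 -m pendant '[[7,0,0,0],[14,0,0,0],[20,0,0,0],[24,0,0,0],[24,0,0,0]]'
python3 -m pendant '[[3,0,0,0],[6,0,0,0],[9,0,0,0],[9,0,0,0]]'
python3 -c "
from h import *
plan([(38,70,78)])
p=shot('side','s2');p=shot('top','t2')
import cv2
a=cv2.imread('pics/t2.png')[110:280,230:400]; b=cv2.imread('pics/s2.png')[140:290,240:440]
cv2.imwrite('pics/t2c.png',cv2.resize(a,None,fx=3.5,fy=3.5,interpolation=3)); cv2.imwrite('pics/s2c.png',cv2.resize(b,None,fx=4,fy=4,interpolation=3))"
```

```text
t: 4.72
eef_pos: [588.1, 1.4, 78.1]
tcp_rot: [3.139, -0.0, -1.462]
ft_force: [-0.5, 0.4, -0.8]
opening: 0.003
t: 5.22
eef_pos: [589.0, -7.8, 78.0]
tcp_rot: [3.139, -0.001, -1.462]
ft_force: [1.0, 1.0, 0.0]
opening: 0.004
t 5.225 eef stage [37.4 77.7 78. ] rot [ 3.1 -0.  -1.5] F [1. 1. 0.] open 0.0 tool x in stage deg -89.8 toolxy stage [ 0. -1.  0.] [-1. -0.  0.]
stage (38, 70, 78) world [590.5 -15.4  78. ] shift [ 7.7 -0.6  0. ]
```

View pics/s2c.png

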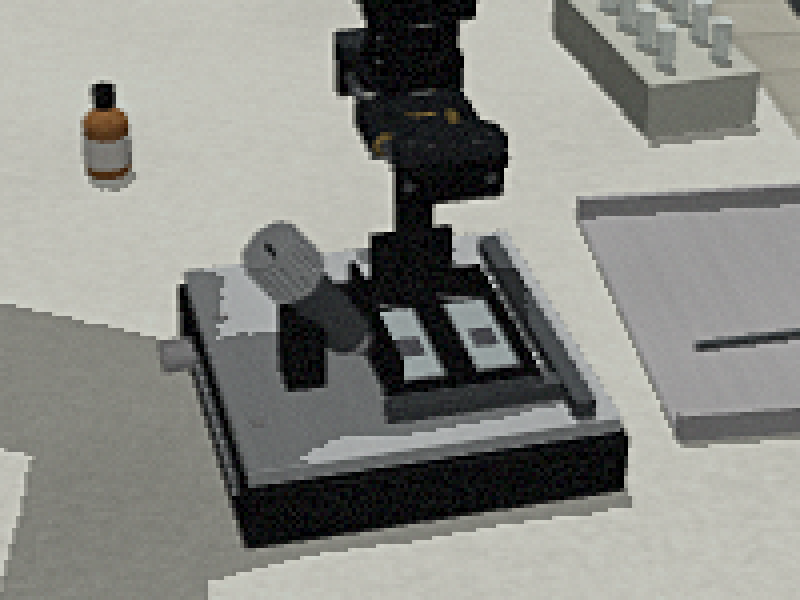

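View pics/t2c.png

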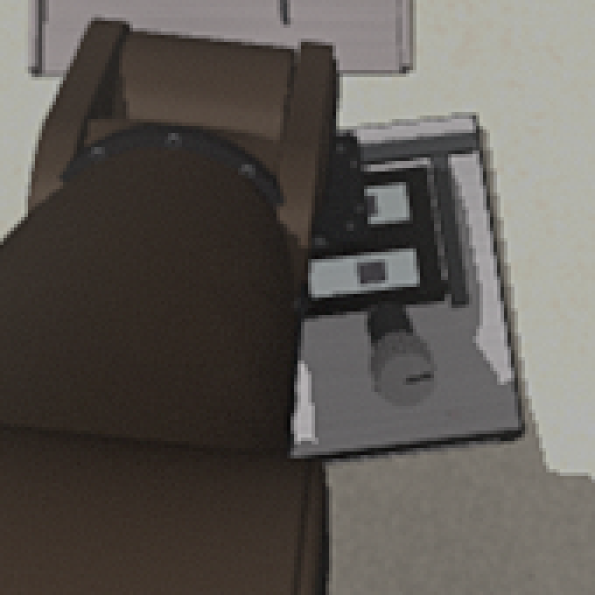

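```bash
python3 -m pendant '[[2,0,0,0],[4,0,0,0],[4,0,0,0]]'
python3 -m pendant '[[2,0,0,0],[4,0,0,0],[4,0,0,0]]'
```

```text
t: 5.7
eef_pos: [589.3, -10.9, 78.1]
tcp_rot: [3.138, 0.001, -1.463]
ft_force: [0.8, 9.3, 1.4]
opening: 0.004
t: 6.08
eef_pos: [589.3, -11.1, 78.1]
tcp_rot: [3.138, 0.005, -1.463]
ft_force: [0.6, 29.2, 3.1]
opening: 0.002
```

```bash
python3 -m pendant '[[0,0,0,0],[-6,0,0,0],[-25,0,0,0],[-35,0,-30,0],[-35,0,-80,0],[-35,0,-120,0],[-35,0,-140,0],[-35,0,-140,0]]' 0
python3 - <<'E'
from h import *
plan([(-70,-30,200)])
p=shot('top','t3');s=shot('side','s3')
def rr(p,uv):
    d=np.linalg.inv(p['intrinsics'])@np.array([uv[0],uv[1],1.]);Rr=np.array(p['R']);return -Rr.T@np.array(p['t']),Rr.T@d/np.linalg.norm(d)
for q in (p,s):
    m=vision.regions_of(q,'knob_center')
    if m:
        k=np.argwhere(m[0]['pixels']); print(m[0]['confidence'],len(k),k.min(0),k.max(0),k.mean(0)[::-1])
    for r in vision.find_in(q,'knob_center')[:1]: print(w2s(c2w(q,r['at'])))
    for X in [(-70,-30,140),(-70,-30,142)]:
        a=np.array([-np.sin(.611),0,np.cos(.611)]);e1=np.array([np.cos(.611),0,np.sin(.611)])
        pts=[proj(q,s2w(np.array(X)+a*h+19*(np.cos(t)*e1+np.sin(t)*np.array([0,1,0])))) for h in(-17,17) for t in np.linspace(0,6.28,40)]
        pts=np.array(pts);print(X,'bbox rows/cols',pts.min(0)[::-1],pts.max(0)[::-1])
for n,q,(y0,y1,x0,x1) in (('t',p,(110,280,230,400)),('s',s,(140,290,240,440))):
    im=np.ascontiguousarray(q['pixels'][y0:y1,x0:x1,::-1]);im=cv2.resize(im,None,fx=4,fy=4,interpolation=cv2.INTER_CUBIC)
    X=(-70,-30,140)
    for h in(-17,17):
        pts=np.array([proj(q,s2w(np.array(X)+a*h+19*(np.cos(t)*e1+np.sin(t)*np.array([0,1,0])))) for t in np.linspace(0,6.28,40)])
        cv2.polylines(im,[(((pts+.5-[x0,y0])*4)).astype(np.int32)],True,(0,0,255),1)
    sq=np.array([proj(q,s2w((a_,b_,55))) for a_,b_ in((120,120),(120,-120),(-120,-120),(-120,120))])
    cv2.polylines(im,[((sq+.5-[x0,y0])*4).astype(np.int32)],True,(0,255,0),1)
    cv2.imwrite(f'pics/{n}3c.png',im)
E
```

```text
t: 7.08
eef_pos: [586.4, 23.1, 219.5]
tcp_rot: [3.14, 0.005, -1.463]
ft_force: [-0.0, 0.3, -1.1]
opening: 0.787
t 7.075 eef stage [ 38.  108.7 219.5] rot [ 3.1  0.  -1.5] F [-0.   0.3 -1.1] open 0.79 tool x in stage deg -89.8 toolxy stage [ 0. -1. -0.] [-1. -0.  0.]
stage (-70, -30, 200) world [ 493.5 -126.2  200. ] shift [138.5 108.4  19. ]
0.72 310 [204 336] [224 354] [345.2 214.3]
[-71.4 -24.6 155.2]
(-70, -30, 140) bbox rows/cols [203.7 336.6] [225.5 355.4]
(-70, -30, 142) bbox rows/cols [203.6 336.6] [225.4 355.5]
0.75 321 [195 300] [215 320] [310.1 205.2]
[-76.6 -42.2 148.6]
(-70, -30, 140) bbox rows/cols [195.8 300.7] [217.2 322. ]
(-70, -30, 142) bbox rows/cols [195.1 300.6] [216.5 322. ]
```

```bash
python3 -c "
import cv2,numpy as np
a=cv2.imread('pics/t3c.png');b=cv2.imread('pics/s3c.png');print(a.shape,b.shape)"
```

```text
(680, 680, 3) (600, 800, 3)
```

View pics/t3c.png

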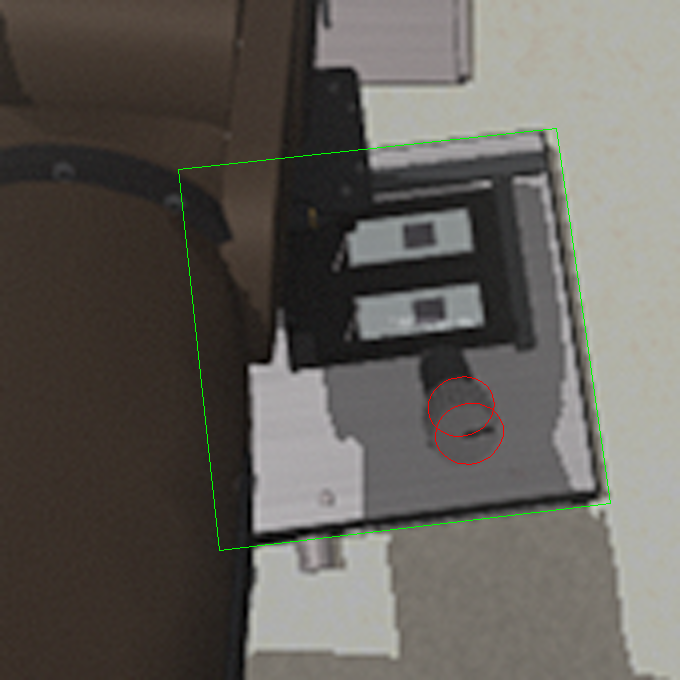

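View pics/s3c.png

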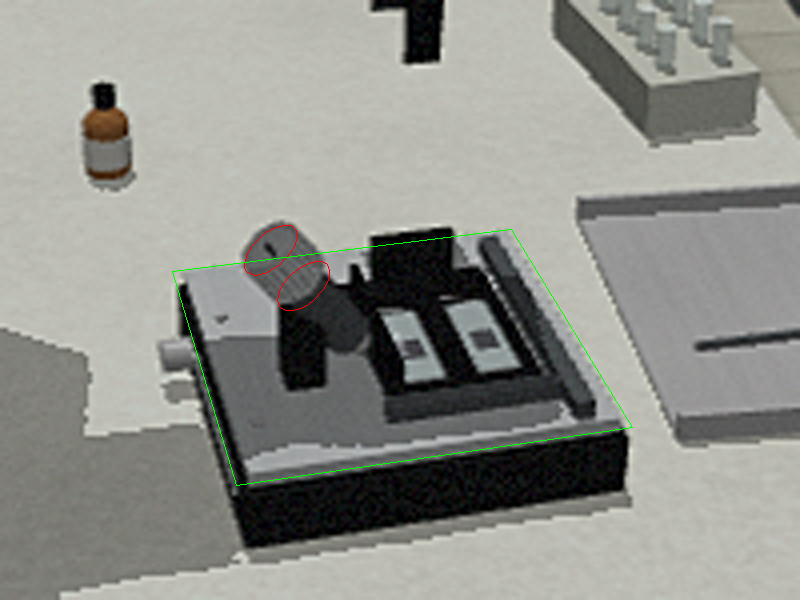

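```bash
python3 -m pendant '[[45,36,0,-8],[95,75,0,-18],[136,108,0,-28],[136,108,10,-28],[136,108,40,-28],[136,108,80,-28],[136,108,98,-28],[136,108,98,-28]]' 0
python3 - <<'E'
from h import *
plan([(-70,-28,121)])
s=shot('side','s4');p=shot('top','t4')
im=np.ascontiguousarray(s['pixels'][140:290,240:440,::-1]);cv2.imwrite('pics/s4c.png',cv2.resize(im,None,fx=4,fy=4,interpolation=cv2.INTER_CUBIC))
E
```

```text
t: 8.38
eef_pos: [492.1, -122.5, 117.4]
tcp_rot: [3.138, 0.01, -0.975]
ft_force: [-0.4, -0.8, 1.3]
opening: 1.0
t 8.375 eef stage [-71.  -26.2 117.4] rot [ 3.1  0.  -1. ] F [-0.4 -0.8  1.3] open 1.0 tool x in stage deg -61.9 toolxy stage [ 0.5 -0.9 -0. ] [-0.9 -0.5  0. ]
stage (-70, -28, 121) world [ 493.3 -124.2  121. ] shift [ 2.1 -0.  -3.6]
```

View pics/s4c.png

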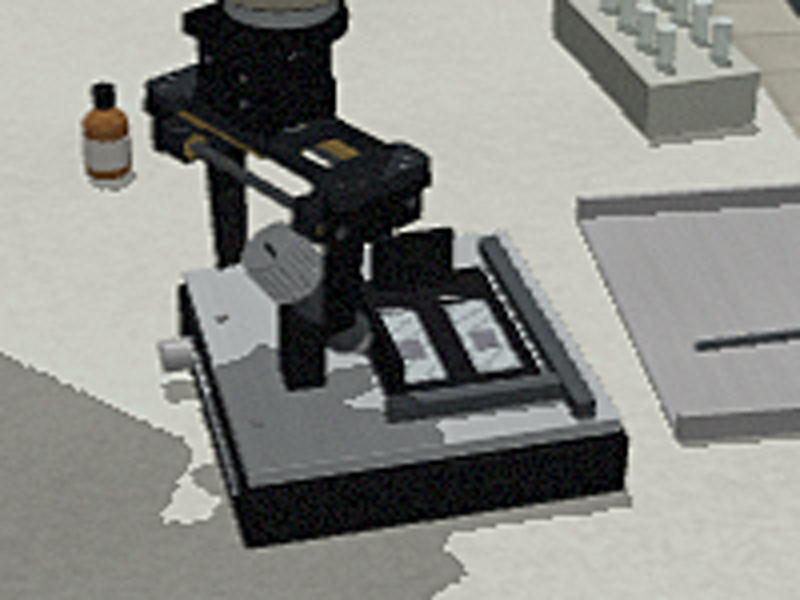

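```bash
python3 -m pendant '[[1,0,-3,0],[1,0,-3,0],[1,0,-3,0],[1,0,-3,0],[1,0,-3,0],[1,0,-3,0]]' 1
python3 - <<'E'
from h import *
plan([(-70,-28,121)])
print(env.state()['moment'])
s=shot('side','s5');p=shot('top','t5')
im=np.ascontiguousarray(s['pixels'][170:250,260:360,::-1]);im2=np.ascontiguousarray(p['pixels'][170:250,290:390,::-1])
cv2.imwrite('pics/s5c.png',np.vstack([cv2.resize(i,None,fx=4,fy=3.7,interpolation=cv2.INTER_CUBIC) for i in (im,im2)]))
E
```

```text
t: 9.22
eef_pos: [492.0, -122.6, 122.0]
tcp_rot: [3.138, 0.011, -0.975]
ft_force: [-6.6, 9.4, 8.0]
opening: 0.449
t 9.225 eef stage [-71.1 -26.3 122. ] rot [ 3.1  0.  -1. ] F [-6.6  9.4  8. ] open 0.45 tool x in stage deg -61.9 toolxy stage [ 0.5 -0.9 -0. ] [-0.9 -0.5  0. ]
stage (-70, -28, 121) world [ 493.3 -124.2  121. ] shift [ 2.  -0.2  1. ]
[ 1.3  1.  -0.2]
```

View pics/s5c.png

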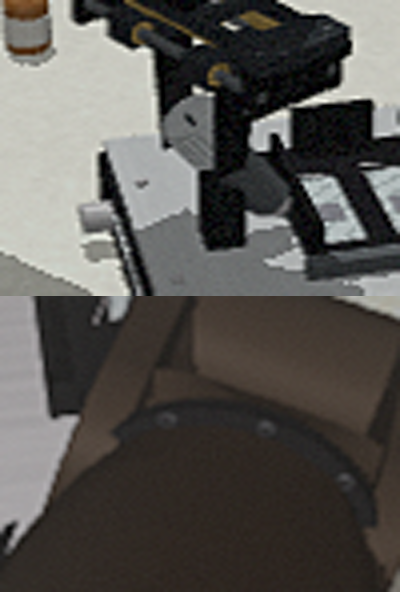

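```bash
python3 -m pendant '[[0,0,0,8],[0,0,0,16],[0,0,0,24],[0,0,0,32],[0,0,0,40],[0,0,0,48],[0,0,0,56],[0,0,0,56]]'
python3 - <<'E'
from h import *
plan([(-70,-28,121)])
print(env.state()['moment'])
s=shot('side','s6')
im=np.ascontiguousarray(s['pixels'][170:250,260:360,::-1])
cv2.imwrite('pics/s6c.png',cv2.resize(im,None,fx=6,fy=6,interpolation=cv2.INTER_CUBIC))
E
```

```text
t: 10.32
eef_pos: [492.0, -121.6, 122.2]
tcp_rot: [3.13, 0.005, -1.954]
ft_force: [-0.0, 7.3, 4.1]
opening: 0.447
t 10.325 eef stage [-71.1 -25.3 122.2] rot [ 3.1  0.  -2. ] F [-0.   7.3  4.1] open 0.45 tool x in stage deg -118.0 toolxy stage [-0.5 -0.9 -0. ] [-0.9  0.5  0. ]
stage (-70, -28, 121) world [ 493.3 -124.2  121. ] shift [ 1.9 -2.2  1.2]
[ 2.2 -0.3  0.5]
```

View pics/s6c.png

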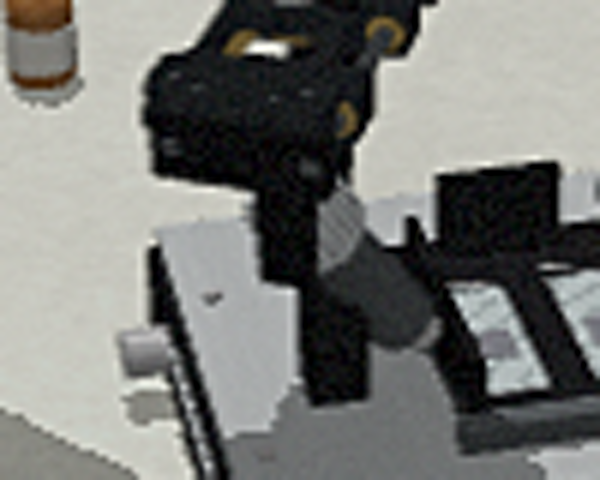

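```bash
python3 -m pendant '[[0,0,0,0],[0,0,0,0],[0,0,0,-9],[0,0,0,-19],[0,0,0,-29],[0,0,0,-39],[0,0,0,-49],[0,0,0,-56]]' 0
python3 - <<'E'
from h import *
plan([(-70,-28,121)])
s=shot('side','s7')
im=np.ascontiguousarray(s['pixels'][180:230,280:340,::-1])
b=cv2.imread('pics/s3.png')[180:230,280:340]
cv2.imwrite('pics/s7c.png',np.hstack([cv2.resize(i,None,fx=6,fy=6,interpolation=cv2.INTER_CUBIC) for i in(b,im)]))
E
```

```text
t: 11.38
eef_pos: [492.0, -121.8, 122.2]
tcp_rot: [3.139, 0.012, -0.971]
ft_force: [-1.2, -0.3, 0.1]
opening: 1.004
t 11.375 eef stage [-71.1 -25.4 122.2] rot [ 3.1  0.  -1. ] F [-1.2 -0.3  0.1] open 1.0 tool x in stage deg -61.6 toolxy stage [ 0.5 -0.9 -0. ] [-0.9 -0.5  0. ]
stage (-70, -28, 121) world [ 493.3 -124.2  121. ] shift [2.8 0.2 1.1]
```

View pics/s7c.png

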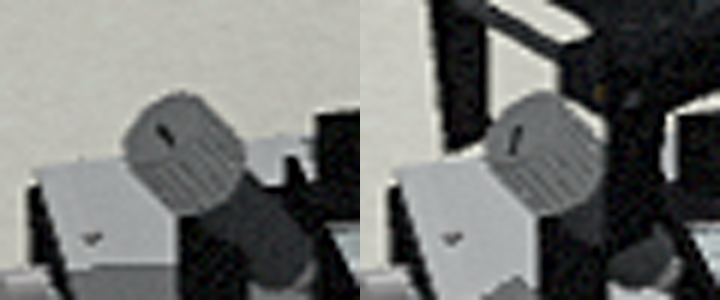

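```bash
cat >> h.py <<'E'
def face(p,uv,X=(-70,-28,140)):
    a=np.array([-np.sin(.611),0,np.cos(.611)]);e1=np.array([np.cos(.611),0,np.sin(.611)])
    F=s2w(np.array(X)+17*a); A=RS@a
    d=np.linalg.inv(p['intrinsics'])@np.array([uv[0],uv[1],1.]);R=np.array(p['R']);o=-R.T@np.array(p['t']);d=R.T@d
    P=o+d*((F-o)@A)/(d@A)-F; return np.array([P@(RS@e1),P@(RS@np.array([0,1,0]))])
def lineang(p,u,v):
    a,b=face(p,u),face(p,v); d=b-a; return np.degrees(np.arctan2(d[1],d[0])),a,b
E
python3 - <<'E'
from h import *
s=vision.read_camera('side')
f=lambda x,y:(x/6+280-.4,y/6+180-.4)
print(lineang(s,f(160,125),f(172,145)));print(lineang(s,f(160,125),f(152,153)))
E
```

```text
(np.float64(-84.67714305607954), array([-0.7,  6.3]), array([  0.9, -11.3]))
(np.float64(-118.32952520572688), array([-0.7,  6.3]), array([-7.9, -7.2]))
```

```bash
python3 -m pendant '[[-1,-0.5,0,-4],[-1,-0.5,0,-4],[-1,-0.5,0,-4],[-1,-0.5,0,-4],[-1,-0.5,0,-4],[-1,-0.5,0,-4]]' 1
python3 -m pendant '[[0,0,0,8],[0,0,0,16],[0,0,0,24],[0,0,0,32],[0,0,0,40],[0,0,0,48],[0,0,0,56],[0,0,0,64]]'
python3 -m pendant '[[0,0,0,0],[0,0,0,0],[0,0,0,-10],[0,0,0,-20],[0,0,0,-30],[0,0,0,-40],[0,0,0,-50],[0,0,0,-60]]' 0
cat > look.py <<'E'
from h import *
import sys
n=sys.argv[1]
plan([(-70,-26,122)])
s=shot('side',n)
im=np.ascontiguousarray(s['pixels'][180:230,280:340,::-1])
im=cv2.resize(im,None,fx=8,fy=8,interpolation=cv2.INTER_CUBIC)
cv2.imwrite(f'pics/{n}c.png',im)
E
python3 look.py s8
```

```text
t: 12.22
eef_pos: [492.6, -121.5, 122.3]
tcp_rot: [3.14, 0.01, -0.905]
ft_force: [2.9, -6.4, -2.5]
opening: 0.462
t: 13.22
eef_pos: [493.0, -121.5, 122.6]
tcp_rot: [3.133, 0.003, -2.025]
ft_force: [-0.2, 0.2, 4.7]
opening: 0.451
t: 14.22
eef_pos: [493.0, -121.3, 122.6]
tcp_rot: [3.14, 0.009, -0.971]
ft_force: [-0.2, 0.2, 0.6]
opening: 0.996
t 14.225 eef stage [-70.  -25.1 122.6] rot [ 3.1  0.  -1. ] F [-0.2  0.2  0.6] open 1.0 tool x in stage deg -61.7 toolxy stage [ 0.5 -0.9 -0. ] [-0.9 -0.5  0. ]
stage (-70, -26, 122) world [ 493.1 -122.2  122. ] shift [0.8 0.4 0.6]
```

View pics/s8c.png

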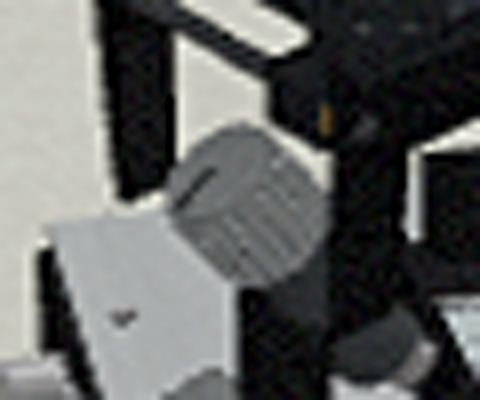

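```bash
python3 -c "
from h import *
s=vision.read_camera('side')
f=lambda x,y:(x/8+280-.4,y/8+180-.4)
print(lineang(s,f(213,170),f(178,210)))"
python3 -m pendant '[[0,0,0,-4],[0,0,0,-4],[0,0,0,-4],[0,0,0,-4],[0,0,0,-4],[0,0,0,-4]]' 1
python3 -m pendant '[[0,0,0,8],[0,0,0,16],[0,0,0,24],[0,0,0,32],[0,0,0,40],[0,0,0,48],[0,0,0,56],[0,0,0,64]]'
python3 -c "
from h import *
print(env.state()['moment'])"
python3 -m pendant '[[0,0,0,0],[0,0,0,0],[0,0,0,-10],[0,0,0,-20],[0,0,0,-30],[0,0,0,-40],[0,0,0,-50],[0,0,0,-60]]' 0
python3 look.py s9
```

```text
(np.float64(-156.43187705681027), array([-1.2,  4.8]), array([-15.8,  -1.5]))
t: 15.08
eef_pos: [493.1, -121.5, 122.6]
tcp_rot: [3.141, 0.009, -0.906]
ft_force: [-0.2, -0.6, -0.5]
opening: 0.46
t: 16.08
eef_pos: [493.6, -121.7, 122.9]
tcp_rot: [3.134, 0.003, -2.026]
ft_force: [-0.6, -3.5, 2.9]
opening: 0.451
[ 0.6 -0.1  0.9]
t: 17.08
eef_pos: [493.6, -121.5, 122.8]
tcp_rot: [3.141, 0.008, -0.973]
ft_force: [0.2, -0.4, 0.1]
opening: 1.002
t 17.075 eef stage [-69.4 -25.3 122.8] rot [ 3.1  0.  -1. ] F [ 0.2 -0.4  0.1] open 1.0 tool x in stage deg -61.7 toolxy stage [ 0.5 -0.9 -0. ] [-0.9 -0.5  0. ]
stage (-70, -26, 122) world [ 493.1 -122.2  122. ] shift [0.3 0.8 0.8]
```

View pics/s9c.png

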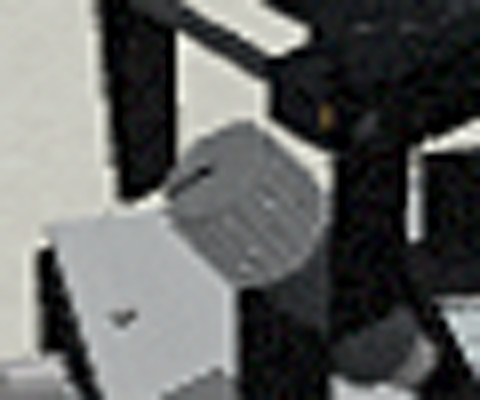

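```bash
python3 -c "
from h import *
s=vision.read_camera('side')
f=lambda x,y:(x/8+280-.4,y/8+180-.4)
print(lineang(s,f(210,170),f(168,193)))"
python3 -m pendant '[[0,0,0,-4],[0,0,0,-4],[0,0,0,-4],[0,0,0,-4],[0,0,0,-4],[0,0,0,-4]]' 1
for i in 1; do python3 -m pendant '[[0,0,0,8],[0,0,0,16],[0,0,0,24],[0,0,0,32]]';python3 -c "
from h import *
print(env.state()['moment'])"; done
python3 -m pendant '[[0,0,0,8],[0,0,0,16],[0,0,0,24],[0,0,0,32]]'
python3 -c "
from h import *
print(env.state()['moment'])"
python3 -m pendant '[[0,0,0,0],[0,0,0,0],[0,0,0,-10],[0,0,0,-20],[0,0,0,-30],[0,0,0,-40],[0,0,0,-50],[0,0,0,-60]]' 0
python3 look.py s10
```

```text
(np.float64(165.4941402737212), array([-2.1,  5.9]), array([-16.9,   9.7]))
t: 17.92
eef_pos: [493.4, -121.4, 122.9]
tcp_rot: [3.141, 0.009, -0.907]
ft_force: [-0.9, 0.7, 0.7]
opening: 0.462
t: 18.42
eef_pos: [493.1, -121.9, 123.0]
tcp_rot: [3.136, 0.006, -1.47]
ft_force: [-0.6, -5.4, 1.0]
opening: 0.39
[-0.9  0.1  0.2]
t: 18.92
eef_pos: [493.8, -121.9, 123.3]
tcp_rot: [3.135, 0.002, -2.031]
ft_force: [4.3, 1.1, 1.0]
opening: 0.45
[ 1.2 -1.   1. ]
t: 19.92
eef_pos: [493.7, -121.8, 123.3]
tcp_rot: [3.14, 0.007, -0.977]
ft_force: [-0.1, -0.5, -0.9]
opening: 0.999
t 19.925 eef stage [-69.3 -25.7 123.3] rot [ 3.1  0.  -1. ] F [-0.1 -0.5 -0.9] open 1.0 tool x in stage deg -62.0 toolxy stage [ 0.5 -0.9 -0. ] [-0.9 -0.5  0. ]
stage (-70, -26, 122) world [ 493.1 -122.2  122. ] shift [-0.   0.7  1.3]
```

View pics/s10c.png

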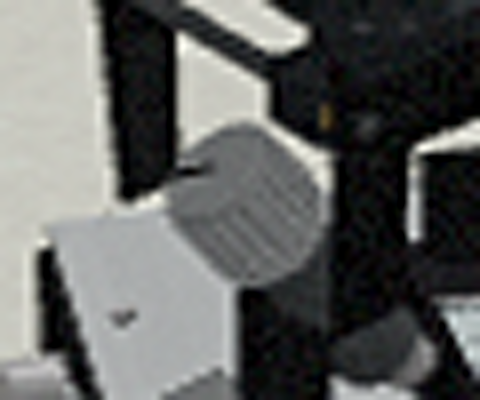

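```bash
python3 -c "
from h import *
s=vision.read_camera('side')
f=lambda x,y:(x/8+280-.4,y/8+180-.4)
print(lineang(s,f(212,167),f(172,173)))"
python3 -m pendant '[[0,0,0,-4],[0,0,0,-4],[0,0,0,-4],[0,0,0,-4],[0,0,0,-4]]' 1
python3 -m pendant '[[0,0,0,8],[0,0,0,16],[0,0,0,24],[0,0,0,32],[0,0,0,40],[0,0,0,48],[0,0,0,56],[0,0,0,64]]'
python3 -m pendant '[[0,0,0,0],[0,0,0,0],[0,0,0,-10],[0,0,0,-20],[0,0,0,-30],[0,0,0,-40],[0,0,0,-50],[0,0,0,-60]]' 0
python3 look.py s11
```

```text
(np.float64(138.27045301178637), array([-1.1,  6.6]), array([-13.6,  17.7]))
t: 20.65
eef_pos: [493.8, -121.8, 123.3]
tcp_rot: [3.141, 0.007, -0.912]
ft_force: [0.0, -0.0, 0.0]
opening: 0.528
t: 21.65
eef_pos: [494.2, -121.9, 123.6]
tcp_rot: [3.136, 0.002, -2.033]
ft_force: [3.7, -5.7, -6.3]
opening: 0.447
t: 22.65
eef_pos: [494.2, -121.7, 123.6]
tcp_rot: [3.141, 0.006, -0.979]
ft_force: [-1.0, -0.2, 0.7]
opening: 0.999
t 22.65 eef stage [-68.9 -25.7 123.6] rot [ 3.1  0.  -1. ] F [-1.  -0.2  0.7] open 1.0 tool x in stage deg -62.1 toolxy stage [ 0.5 -0.9 -0. ] [-0.9 -0.5  0. ]
stage (-70, -26, 122) world [ 493.1 -122.2  122. ] shift [-0.2  1.1  1.6]
```

View pics/s11c.png

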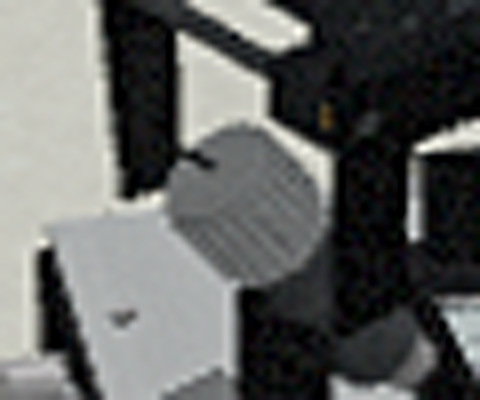

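```bash
python3 -c "
from h import *
s=vision.read_camera('side')
f=lambda x,y:(x/8+280-.4,y/8+180-.4)
print(lineang(s,f(212,166),f(180,152)))"
python3 -m pendant '[[0,0,-1,-4],[0,0,-1,-4],[0,0,-1,-4],[0,0,-1,-4],[0,0,-1,-4],[0,0,-1,-4]]' 1
python3 -m pendant '[[0,0,0,8],[0,0,0,16],[0,0,0,24],[0,0,0,32],[0,0,0,40],[0,0,0,48],[0,0,0,56],[0,0,0,64]]'
python3 -m pendant '[[0,0,0,0],[0,0,0,0],[0,0,0,-10],[0,0,0,-20],[0,0,0,-30],[0,0,0,-40],[0,0,0,-50],[0,0,0,-60]]' 0
python3 look.py s12
```

```text
(np.float64(113.90844900977714), array([-1.,  7.]), array([-8.9, 24.8]))
t: 23.5
eef_pos: [493.6, -121.3, 124.5]
tcp_rot: [3.141, 0.008, -0.914]
ft_force: [-4.2, 3.8, 3.4]
opening: 0.455
t: 24.5
eef_pos: [494.5, -121.9, 124.9]
tcp_rot: [3.137, 0.002, -2.034]
ft_force: [0.7, -9.7, 3.7]
opening: 0.449
t: 25.5
eef_pos: [494.5, -121.8, 124.9]
tcp_rot: [3.142, 0.005, -0.981]
ft_force: [0.1, 0.7, -1.1]
opening: 1.001
t 25.5 eef stage [-68.5 -25.7 124.9] rot [ 3.1  0.  -1. ] F [ 0.1  0.7 -1.1] open 1.0 tool x in stage deg -62.2 toolxy stage [ 0.5 -0.9 -0. ] [-0.9 -0.5  0. ]
stage (-70, -26, 122) world [ 493.1 -122.2  122. ] shift [-0.4  1.4  2.9]
```

View pics/s12c.png

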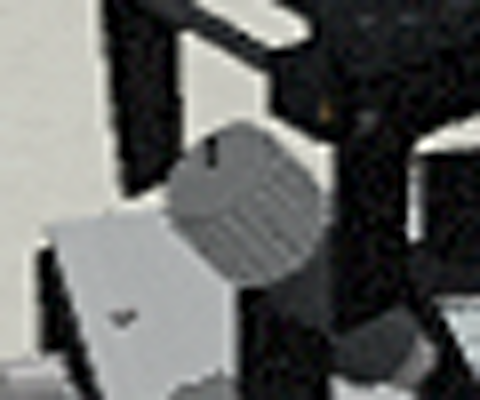

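```bash
python3 -m pendant '[[0,0,1,-4],[0,0,1,-4],[0,0,1,-4],[0,0,1,-4],[0,0,1,-4],[0,0,1,-4]]' 1
python3 -m pendant '[[0,0,0,8],[0,0,0,16],[0,0,0,24],[0,0,0,32],[0,0,0,40],[0,0,0,48],[0,0,0,56],[0,0,0,64]]'
python3 -m pendant '[[0,0,0,0],[0,0,0,0],[0,0,0,-10],[0,0,0,-20],[0,0,0,-30],[0,0,0,-40],[0,0,0,-50],[0,0,0,-60]]' 0
python3 look.py s13
```

```text
t: 26.3
eef_pos: [493.8, -121.2, 123.9]
tcp_rot: [3.141, 0.007, -0.903]
ft_force: [-4.0, 3.7, 4.4]
opening: 0.458
t: 27.3
eef_pos: [494.8, -122.0, 124.2]
tcp_rot: [3.138, 0.002, -2.023]
ft_force: [5.2, -9.6, -7.1]
opening: 0.449
t: 28.3
eef_pos: [494.8, -121.8, 124.3]
tcp_rot: [-3.141, 0.005, -0.97]
ft_force: [0.3, 0.3, -0.2]
opening: 0.998
t 28.3 eef stage [-68.3 -25.7 124.3] rot [-3.1  0.  -1. ] F [ 0.3  0.3 -0.2] open 1.0 tool x in stage deg -61.6 toolxy stage [ 0.5 -0.9 -0. ] [-0.9 -0.5 -0. ]
stage (-70, -26, 122) world [ 493.1 -122.2  122. ] shift [-0.6  1.6  2.3]
```

View pics/s13c.png

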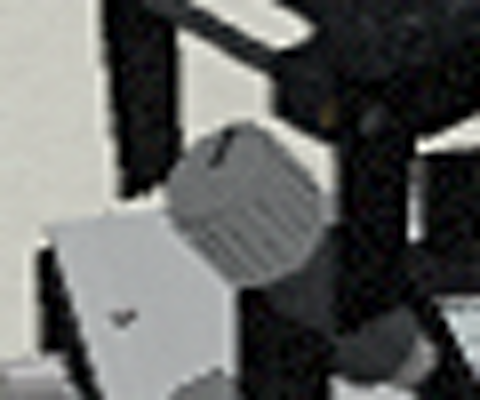

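```bash
python3 -c "
from h import *
s=vision.read_camera('side')
f=lambda x,y:(x/8+280-.4,y/8+180-.4)
print(lineang(s,f(212,166),f(210,138)),lineang(s,f(213,164),f(233,128)))"
python3 -m pendant '[[0,0,-20,0],[0,0,-50,0],[0,0,-90,0],[0,0,-130,0],[0,60,-140,0],[0,120,-140,0],[0,180,-140,0],[0,230,-140,0]]'
python3 - <<'E'
from h import *
plan([])
for n,c,(y0,y1,x0,x1) in (('t',"top",(110,280,230,400)),('s',"side",(140,290,240,440))):
    q=shot(c,n+'20'); im=np.ascontiguousarray(q['pixels'][y0:y1,x0:x1,::-1]);cv2.imwrite(f'pics/{n}20c.png',cv2.resize(im,None,fx=3.5,fy=3.5,interpolation=cv2.INTER_CUBIC))
    for k in ['dropper_center','slide_box','objective','tab_top']:
        for r in vision.find_in(q,k)[:1]: print(c,k,c2w(q,r['at']))
E
```

```text
(np.float64(79.32927224113767), array([-1.,  7.]), array([ 1.6, 20.8])) (np.float64(44.59050816613014), array([-0.5,  7.6]), array([ 9.4, 17.4]))
t: 29.4
eef_pos: [303.2, -252.2, 264.4]
tcp_rot: [-3.141, 0.004, -0.979]
ft_force: [1.0, -0.2, -0.7]
opening: 0.999
t 29.4 eef stage [-272.5 -135.3  264.4] rot [-3.1  0.  -1. ] F [ 1.  -0.2 -0.7] open 1.0 tool x in stage deg -62.1 toolxy stage [ 0.5 -0.9 -0. ] [-0.9 -0.5 -0. ]
top dropper_center [383.5 253.6  48.9]
top slide_box [ 434.5 -386.    34.1]
top objective [ 617.9 -376.9   35.2]
top tab_top [595.2 -91.2  61.9]
side dropper_center [387.5 251.8  33.7]
side slide_box [ 430.5 -404.5   29.6]
side objective [ 618.7 -395.3   33.4]
```

View pics/t20c.png

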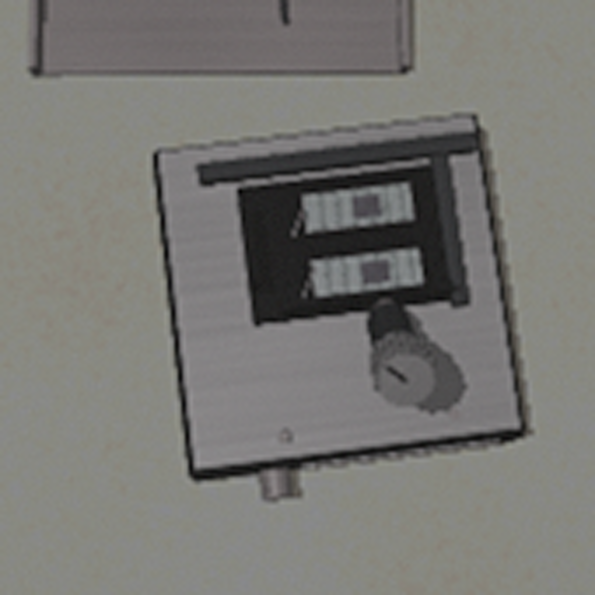

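View pics/s20c.png

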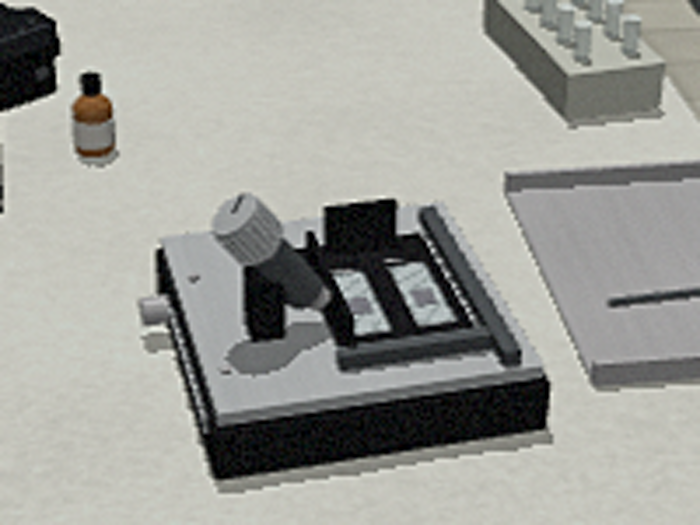

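```bash
python3 -c "
from h import *
print(job.job_done())"
```

```text
the job is handed in; nothing more can be done
None
```

I pushed the carrier home and locked it with the knob, then handed the job in at about 29.5 s. No verdict was reported.

- **Carrier:** I pushed the tab with the closed fingers until the carrier stopped moving and the push force rose to about 29 N. In the last pictures from both cameras, the plate sits against its stop bar.
- **Knob:** The tool could only point straight down, so I pinched the leaning knob and turned it clockwise in seven strokes with regrips. Some of each stroke slipped at the pads.
- **Turn count:** The engraved line moved about 230° (4.0 rad) in total. The cam needed at most 1.7 rad of that. The rest, at least 2.3 rad, is knob slip, well over the three clicks (1.05 rad) required. It was still advancing, by roughly 35°, on the last stroke.
- **What I inferred:** I never felt or counted the clicks directly. The slip and the tight cam come from the line's angle, which is good to roughly 10° per reading. In a few readings the line's end fell up to 6 mm beyond the knob's rim.
- **Hand-in state:** The gripper was open, the arm was well clear, and the wrist force was near zero. The dropper bottle, slide box and objective were found within about 4 mm of where they started, which is the detector's own accuracy.
- **Disagreement between cameras:** The two camera views disagreed by about 8 mm on the stage's position and by a few mm on the knob's. I used a compromise, and the self-centring grip absorbed the rest.

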